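# Check the hearth lantern is cool, then open the lamp-oil bottle

## Robot

A 7-joint arm with a two-finger parallel gripper is mounted at the origin on the work surface. World frame = base frame: x ahead of the robot, y to its left, z up, the work surface at z = 0. Lengths are in m, angles in rad, forces in N, time in s.
With the tool pointing down it reaches from about 0.425 to 0.875 m from the base axis. Payload 4.7 kg.
Tool frame: the origin (TCP) lies between the finger pads; the fingertips stand 22 mm ahead of it and the grasp point (between the pads) lies 3 mm ahead of it; z points along the fingers, y is the line along which they close (so a half turn about z gives the same grasp; the last joint's range is limited). The gripper opens to 87 mm and grips with 3 to 60 N. Pads are 19 mm wide; open, the fingers measure 117 mm over their backs; the gripper's body (75 mm by 190 mm) begins 51 mm behind the grasp point.
Start: joints at [1.186, 0.321, -0.07, 1.45, 0.023, 1.371, -0.057], TCP at [0.252, -0.599, 0.245] pointing down, gripper open.
Joint ranges: [-2.86, 2.86], [-0.3, 2.09], [-1.38, 1.24], [0.06, 2.45], [-1.56, 4.7], [0.09, 2.05], [-2.69, 2.69]. Speed limits (rad/s): [2.57, 2.57, 3.14, 3.14, 3.14, 3.14, 3.14].

## Interface

Orientations are given as a rotation vector (axis times angle).
In Python, from bench import ctrl gives the robot as it stands. The module is installed in compiled form; this text tells all that it offers.
- The arm moves only by the tool send_rows, never from a script. Its argument "motion" is a list of rows, each an object with "claw": the opening, from -1 (shut) to 1 (fully open); "slide": the shift along the tool's x, y, z in mm, a list of three; "delta_rot": the turn, a rotation vector about the tool's x, y, z in rad, a list of three. In form: [{"claw": claw, "slide": [x, y, z], "delta_rot": [ax, ay, az]}, ...]. A call has 1 to 5 rows; each row is the pose to reach, as a shift and turn from the pose commanded when the call began, along the tool's axes at that moment; what a row does not reach only later rows make up. A row lasts 1/10 s, in which the tool goes at most 50 mm and 8.59 degrees, less where a joint would pass 70% of its speed; a pose out of reach is approached as far as the arm can. A call with a gripper value outside its range is refused whole. The fingers move at their own pace and stop on an object; "grip_force" is the grip in N (left out, the last holds). Time passes only in rows, so rows that repeat a pose let the fingers close. It gives the time, the measured TCP pose, the force, the opening and the grip force at its end, in the units of the state.
- ctrl.get_state(): the state, without advancing time (a new reading comes with each control period).
- ctrl.get_image(name): name is "scene" or "side" or "wrist"; returns a dict with "color" (400x640x3 uint8, blue, green, red), "fx", "fy", "cx", "cy" (pixels), "pose" (4x4, takes a point from camera to world coordinates). Camera axes: x right, y down, z forward; pixel columns grow to the right and rows downward; lengths in m; the calibration is good to about 2 mm. The wrist camera is an equidistant fisheye: a pixel r from the principal point sees the ray r / f radians off the axis. A picture is of the moment at which its call begins. There is no depth.
- ctrl.close_job(): hands the job in; it is judged then, once.
The state is a dict: "time": time; "joint_positions": joint angles; "qd": joint speeds; "joint_torque": joint torques, N m; "position": TCP position; "tool_rot": TCP orientation; "ft_force": force on the tool from outside, world axes, zero at the start; "torque": the same for the moment, N m; "grip_width": opening from 0.0 (shut) to 1.0 (fully open); "grip_force": force on a finger pad.
Only numpy, scipy, OpenCV 4.12 (cv2) and the standard library are available. Lean on these libraries where they do the work, as an engineer would, in place of code of your own. Each camera call takes 0.05 s, during which the arm holds its last target. There are 200 camera calls.

## Task

Before the lantern is refilled, check that it has cooled: take the yellow thermometer wand from the juniper coaster, point its lens at the middle of the lantern's black burner collar from about 5 to 10 cm away, hold it steady for a good second, and lay it gently back on the middle of the coaster, right way up. Then open the lamp-oil bottle: press its red safety cap down against the spring, twist it counterclockwise while it is down, and lift it off. Finish still holding the cap level in the gripper, about 8 cm straight above the open neck and touching nothing else, with the lantern, vase, glass dish and match tin left where they stood.

Things in the scene. Friction and masses are not known exactly. Their poses are not given: they have to be found in the camera images.
- thermometer: Yellow infrared thermometer wand, 148 long, about 110 g, lying on the coaster. Origin: underside, middle of its length. x points along the wand to the lens, z up. Flat-sided yellow body x = -75 to +35, 28 wide (y), 30 tall; black round nozzle 24 in diameter, x = +35 to +73. Grip across y near x = -10 (balance). Laid back means flat, origin within 40 of the coaster's centre.
- lens (a point): Centre of the thermometer's red lens, at the front of the nozzle: 73 ahead of the thermometer's origin and 17 above its underside. It looks straight along its +x.
- coaster: Round juniper coaster, 130 in diameter, 14 thick, fixed to the hearth. Origin: centre of its underside.
- lantern: Blue ceramic oil lantern shaped like a candleholder, loose, 0.6 kg: saucer 120 in diameter, 18 high, with a brass button and a finger loop (to 88 from the axis on its +y side, 48 high), column 60 in diameter to 92, black burner collar 92 to 128, glass chimney to 178. Origin: centre of its underside.
- burner (a point): Middle of the black burner collar (54 in diameter, 36 tall), on the lantern's axis 110 above its underside: the point to aim at, from any side.
- bottle: Amber lamp-oil bottle in an iron stand, fixed. Bottle 80, foot 108 in diameter. White neck above the shoulder (height 108), with a two-lug flange 45 in diameter; open mouth at height 135, a spring plunger inside standing 8 to 9 above it. Origin: centre of the stand's underside, z along the neck's axis; x: where the cap's x lies when locked.
- cap: Red push-and-turn safety cap, loose, 40 g, 38 tall, 54 in diameter in its top 20 (grip there, from any side), 53 below; white tick on top along its +x. Origin: centre of its lower rim, 125 above the bottle's origin when locked. Locked, it neither turns nor lifts. Once freed it must rise 18 to clear neck and plunger.
- cap_top (a point): Centre of the cap's top, 38 above its rim, at height 163 when locked. A spring pushes the cap up (3 N at rest, 9 N at 7 mm down); 5 or more down (it bottoms at 8) it can turn. Keep it 6 to 7 down and turn it counterclockwise seen from above: at 54 to 74 degrees from locked (aim at 65; a stop at 76) it lifts straight off.
- vase: Black clay wedding vase with two spouts, bystander, loose: 104 in diameter, 164 tall. Origin: centre of its underside.
- dish: Green glass dish on a tiny turntable, bystander, loose as one piece: 100 in diameter, 52 tall. Origin: centre of its underside.
- match_tin: Copper match tin, bystander, loose: 40 by 65 (y), 22 tall. Origin: centre of its underside.
Not all that is in view belongs to the job. There is more than one size of the thermometer; the job needs the middle-sized. What is shaped like the bottle but green is not meant.

How it is judged:
On the way, in this order (a step that is already met when the one before it is completed fails the run):
1. the held thermometer's lens points at the burner collar from 2 to 17 cm off its surface and is held steady (x of burner in the frame of lens between 0.045 and 0.2 m and y of burner in the frame of lens between -0.02 and 0.02 m and z of burner in the frame of lens between -0.016 and 0.016 m and contact force between thermometer and the fingers above 1 N and linear speed of thermometer below 0.03 m/s and angular speed of thermometer below 0.3 rad/s), for 0.8 s.
2. the thermometer lies flat on the coaster again, let go (horizontal distance between thermometer and coaster below 0.04 m and z of thermometer in the frame of coaster below 0.018 m and angle between thermometer's own z axis and vertical below 0.15 rad and contact force between thermometer and coaster above 0.2 N and contact force between thermometer and the fingers below 0.1 N and linear speed of thermometer below 0.03 m/s), for 0.1 s.
3. the gripped cap is pressed down, clear of its teeth (z of cap in the frame of bottle below 0.1208 m and contact force between cap and the fingers above 1 N), for 0.05 s.
4. the cap is twisted to where it is free, still on the neck (angle between the x axis of cap and the x axis of bottle, either way round above 0.75 rad and z of cap in the frame of bottle below 0.129 m), for 0.05 s.
At the end, for the whole second after the job is handed in: Cap held in the fingers, level within 14 deg, 40 to 140 mm above where it sat, within 30 mm of the bottle's axis, still, touching nothing but the fingers; thermometer flat on the coaster, origin within 40 mm of its centre, at rest, let go; bystanders not shifted over 15 mm (all of step 2 and z of cap in the frame of bottle between 0.165 and 0.265 m and horizontal distance between cap and bottle below 0.03 m and angle between cap's own z axis and vertical below 0.25 rad and contact force between cap and the fingers above 1 N and contact force between cap and bottle below 0.05 N and linear speed of cap below 0.03 m/s); the arm keeps its last pose, push and grip.
It fails at once if the lantern is shifted more than 15 mm or tipped (distance of lantern from where it was at the start of the episode above 0.015 m or angle between lantern's own z axis and vertical above 0.2 rad).
It fails at once if the vase is shifted more than 15 mm or tipped (distance of vase from where it was at the start of the episode above 0.015 m or angle between vase's own z axis and vertical above 0.2 rad).
It fails at once if the glass dish is shifted more than 15 mm or tipped (distance of dish from where it was at the start of the episode above 0.015 m or angle between dish's own z axis and vertical above 0.2 rad).
It fails at once if the match tin is shifted more than 15 mm or tipped (distance of match_tin from where it was at the start of the episode above 0.015 m or angle between match_tin's own z axis and vertical above 0.2 rad).
It fails at once if the thermometer is dropped (falls faster than 0.8 m/s out of the fingers) (linear speed of thermometer above 0.8 m/s and contact force between thermometer and the fingers below 0.1 N).
It also fails if it takes over 53 s, if anything falls off the work surface, if the arm or the gripper's body presses on something with over 40 N, if the wrist force passes 120 N, or if a joint passes its speed limit or range.

## Working session

There is one attempt and no reset: what is moved stays moved. The work goes in short steps, Python scripts to look and compute and a tool call to move; the robot and the scene stay as the last step left them, time stands still between calls to the robot, and variables do not carry over. Pictures are saved under pics/ and viewed, at most 10 in all, crops included, and the job is handed in when it is done.

Besides the shell and the picture viewer there is one more tool, called after "Request:" by a JSON object that holds its "fn" and its "kwargs", one argument or row to a line. send_rows: Moves the arm, as the interface text tells. Its arguments: {"type":"object","properties":{"motion":{"type":"array","items":{"type":"object","properties":{"claw":{"type":"number"},"slide":{"type":"array","items":{"type":"number"}},"delta_rot":{"type":"array","items":{"type":"number"}}}}},"grip_force":{"type":"number"}},"required":["motion"]}

```bash
mkdir -p pics
cat > h.py <<'E'
import numpy as np, cv2
from scipy.spatial.transform import Rotation as R
from bench import ctrl
def grab(n,tag):
    d=ctrl.get_image(n); cv2.imwrite(f'pics/{tag}.png',d['color']); np.savez(f'pics/{tag}.npz',**d); return d
def load(tag): return np.load(f'pics/{tag}.npz')
def ray(d,u,v,fish=False):
    x=(u-d['cx'])/d['fx']; y=(v-d['cy'])/d['fy']
    if fish:
        r=np.hypot(x,y); k=np.sin(r)/max(r,1e-9); c=np.array([x*k,y*k,np.cos(r)])
    else: c=np.array([x,y,1.])
    P=d['pose']; w=P[:3,:3]@c; return P[:3,3],w/np.linalg.norm(w)
def onz(d,u,v,z,fish=False):
    o,w=ray(d,u,v,fish); return o+w*(z-o[2])/w[2]
def tri(r1,r2):
    (a,u),(b,v)=r1,r2; s=np.linalg.lstsq(np.c_[u,-v],b-a,rcond=None)[0]
    p,q=a+u*s[0],b+v*s[1]; return (p+q)/2,np.linalg.norm(p-q)
def proj(d,p):
    P=d['pose']; c=P[:3,:3].T@(np.array(p)-P[:3,3]); return d['fx']*c[0]/c[2]+d['cx'],d['fy']*c[1]/c[2]+d['cy']
E
python3 - <<'E'
from h import *
for n in('scene','side','wrist'):
    d=grab(n,n+'0'); print(n,d['fx'],d['cx'],d['cy'],np.round(d['pose'],3).tolist())
s=ctrl.get_state(); print(s)
E
```

```text
scene 510.89841985942553 317.03948614179853 197.9589771456878 [[0.095, 0.708, -0.7, 1.648], [0.995, -0.07, 0.064, -0.117], [-0.004, -0.703, -0.711, 1.246], [0.0, 0.0, 0.0, 1.0]]
side 472.2461079249435 321.81451468665995 200.95498744467656 [[-0.986, -0.125, 0.11, 0.392], [-0.167, 0.754, -0.636, 0.93], [-0.003, -0.645, -0.764, 1.249], [0.0, 0.0, 0.0, 1.0]]
wrist 309.70691628693146 319.9783009939665 195.86054734979075 [[0.388, -0.889, -0.243, 0.318], [-0.921, -0.375, -0.1, -0.57], [-0.002, 0.263, -0.965, 0.382], [0.0, 0.0, 0.0, 1.0]]
{'time': 0.15, 'joint_positions': array([ 1.18610007,  0.32163973, -0.07011411,  1.45136814,  0.02261297,
        1.37078656, -0.05692198]), 'qd': array([ 0.00109904, -0.00267782, -0.00146369, -0.00429979,  0.00010089,
        0.00070307,  0.00019312]), 'joint_torque': array([-2.13558683e-04, -4.91798151e+01, -4.04626792e-01, -3.12874496e+01,
       -6.39039301e-02,  4.05149593e-02,  1.56310380e-04]), 'position': array([ 0.25222941, -0.59866432,  0.24373478]), 'tool_rot': array([-3.07799553e+00, -6.22063783e-01,  5.74391003e-04]), 'ft_force': array([-8.90907757e-01,  7.08263521e-04,  2.83935013e-01]), 'torque': array([-0.01090329, -0.01146256, -0.01552716]), 'grip_force': 0.0, 'grip_width': 0.9985045531957664}
```

View pics/scene0.png

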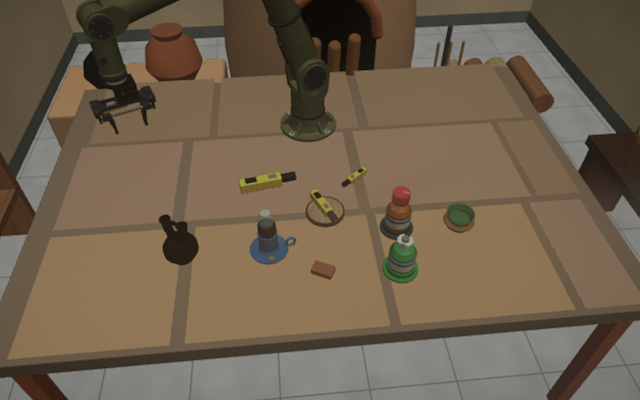

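View pics/side0.png

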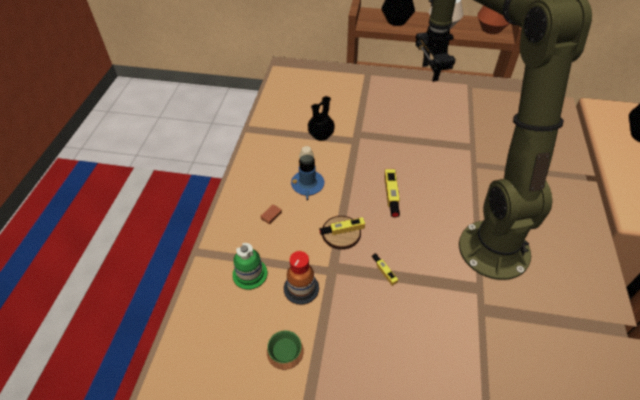

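Scene view: there are three yellow wands, the large one at (268,182), the middle one on the coaster at (323,205) and the small one at (355,177). The one on the coaster fits the description. The red-capped amber bottle is at (398,212) and the green decoy at (402,257). The lantern is at (268,240), vase (180,245), tin (322,269) and dish (459,216). I'll confirm with one enlarged crop and measure.

Run:
```python
from h import *
S=load('scene0');D=load('side0')
a=cv2.resize(S['color'][165:285,235:435],(800,480),interpolation=cv2.INTER_CUBIC)[:, :]
b=cv2.resize(D['color'][140:310,225:405],(600,567),interpolation=cv2.INTER_CUBIC)
a=cv2.resize(S['color'][165:285,235:435],None,fx=2.0*1,fy=2.0)
c1=cv2.resize(S['color'][170:290,235:435],(400,240),interpolation=cv2.INTER_CUBIC)
c1=cv2.resize(S['color'][180:280,235:425],(800,421),interpolation=cv2.INTER_CUBIC)
cv2.imwrite('pics/c1.png',c1); cv2.imwrite('pics/c2.png',b)
for t,d in(('scene',S),('side',D)):
    h=cv2.cvtColor(d['color'],cv2.COLOR_BGR2HSV)
    for n,lo,hi,z in(('yellow',(22,140,90),(34,255,255),.03),('red',(0,200,110),(6,255,255),.15),('red2',(174,200,110),(180,255,255),.15),('blue',(100,110,50),(125,255,255),.018)):
        m=cv2.inRange(h,lo,hi); cs,_=cv2.findContours(m,cv2.RETR_EXTERNAL,cv2.CHAIN_APPROX_NONE)
        for c in cs:
            if cv2.contourArea(c)<25: continue
            r=cv2.minAreaRect(c); M=cv2.moments(c);u,v=M['m10']/M['m00'],M['m01']/M['m00']
            print(t,n,cv2.boundingRect(c),np.round((u,v),1),cv2.contourArea(c),onz(d,u,v,z).round(3), np.round(r[1],1),round(r[2]))
```

```text
scene yellow (310, 189, 23, 24) [322.1 202.2] 131.0 [0.472 0.008 0.03 ] [27.3  7.5] 51
scene yellow (239, 172, 43, 21) [261. 183.] 397.0 [ 0.359 -0.193  0.03 ] [13.7 42.4] 79
scene yellow (347, 167, 19, 17) [357.6 174.3] 62.0 [0.348 0.146 0.03 ] [ 7.2 20.2] 56
side yellow (377, 260, 21, 23) [387.1 272. ] 105.0 [0.328 0.158 0.03 ] [27.7  7.2] 51
side yellow (330, 218, 35, 14) [346.9 224.4] 150.5 [0.471 0.    0.03 ] [ 8.2 34.1] 77
side yellow (385, 169, 15, 33) [391.5 185. ] 307.0 [ 0.34  -0.196  0.03 ] [33.2 11. ] 82
side red (291, 252, 17, 22) [298.3 261.8] 249.0 [0.577 0.242 0.15 ] [21. 16.] 90
side red (116, 179, 103, 221) [164.2 299. ] 1968.5 [0.898 0.411 0.15 ] [ 11.4 241.5] 23
side red (29, 172, 160, 228) [109.3 293.8] 9761.0 [1.046 0.42  0.15 ] [ 46.4 271.9] 29
side red (0, 165, 131, 225) [ 54.4 264.8] 7462.5 [1.235 0.361 0.15 ] [ 40.  255.5] 31
side red (0, 160, 76, 109) [ 32.3 208.5] 1808.0 [1.405 0.188 0.15 ] [ 18.3 129.8] 35
side blue (85, 176, 125, 224) [146.1 294.9] 5088.5 [1.016 0.344 0.018] [ 25.2 253.3] 26
side blue (293, 170, 30, 25) [308.2 182.3] 482.0 [ 0.631 -0.171  0.018] [24. 29.] 90
side blue (0, 161, 96, 147) [ 42. 229.] 2593.5 [1.448 0.173 0.018] [ 19.5 172.5] 34
```

View pics/c1.png

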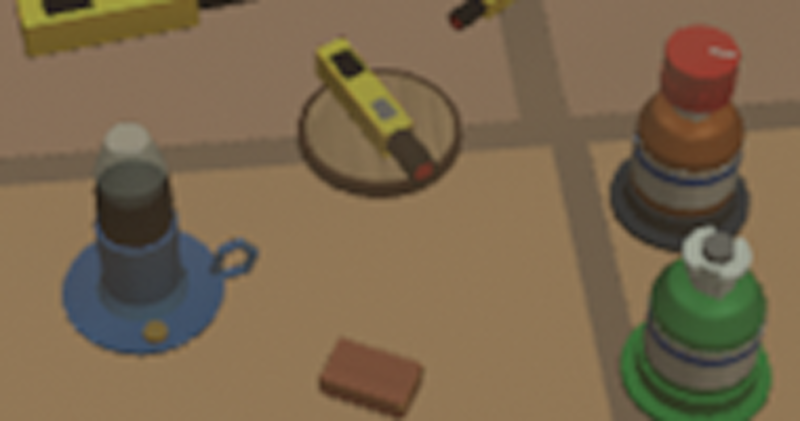

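View pics/c2.png

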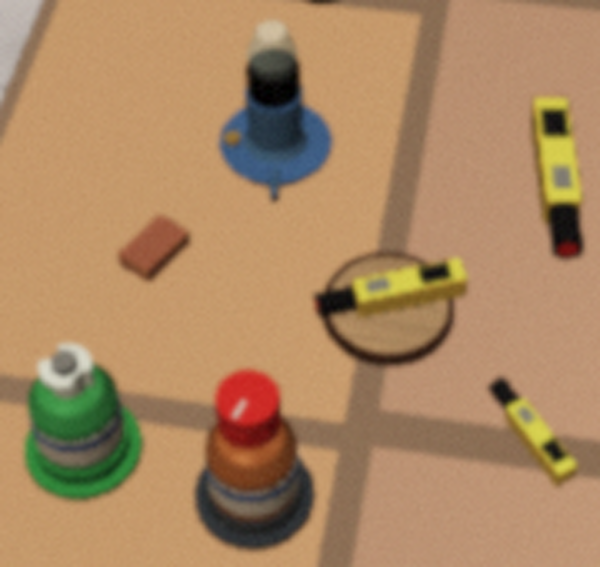

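The crops show the middle wand on the coaster with its red lens pointing towards +x (scene crop (424,171)). The red-capped amber bottle has a white tick at scene crop (735,55) and side crop (234,415). The green bottle has a bare white neck, so it's the decoy.

Run:
```python
from h import *
S=load('scene0');D=load('side0')
A=lambda x,y:(235+x*190/800,180+y*100/421)
B=lambda x,y:(225+x*.3,140+y*.3)
for n,a,b,z in(('back_top',(332,50),(459,265),.044),('lens',(424,171),(321,306),.031),('coaster',(380,126),(389,303),.014),('captop',(702,52),(248,398),.163),('tickout',(735,55),(234,415),.163),
  ('saucer',(144,288),(275,143),.016),('chimtop',(128,130),(272,30),.178),('tin',(375,370),(156,243),.022)):
    ra,rb=ray(S,*A(*a)),ray(D,*B(*b)); print(n,onz(S,*A(*a),z).round(4),onz(D,*B(*b),z).round(4),np.round(tri(ra,rb)[0],4),tri(ra,rb)[1].round(4))
for n,a,b,z in(('vase',(180,260),(321,132),.0),('dish',(459,214),(284,345),.05),('green',(402,270),(250,275),0)):
    print(n,onz(S,*a,z).round(3),onz(D,*b,z).round(3))
```

```text
back_top [ 0.4345 -0.0163  0.044 ] [ 0.4219 -0.0171  0.044 ] [ 0.4241 -0.0181  0.0377] 0.0076
lens [0.5589 0.0426 0.031 ] [0.5473 0.044  0.031 ] [0.5497 0.0417 0.0239] 0.0058
coaster [0.4928 0.0161 0.014 ] [0.4847 0.0172 0.014 ] [0.4861 0.0154 0.0089] 0.0039
captop [0.5828 0.2369 0.163 ] [0.5737 0.2418 0.163 ] [0.5753 0.2385 0.1563] 0.002
tickout [0.5882 0.2597 0.163 ] [0.5817 0.2597 0.163 ] [0.5833 0.2596 0.1599] 0.004
saucer [ 0.64   -0.1736  0.016 ] [ 0.6331 -0.17    0.016 ] [ 0.6346 -0.1744  0.0103] 0.0015
chimtop [ 0.6334 -0.1729  0.178 ] [ 0.6322 -0.1725  0.178 ] [ 0.6325 -0.1731  0.1772] 0.0003
tin [ 0.7351 -0.0134  0.022 ] [ 0.7241 -0.0124  0.022 ] [ 0.7274 -0.0148  0.0151] 0.0058
vase [ 0.646 -0.448  0.   ] [ 0.634 -0.46   0.   ]
dish [0.586 0.435 0.05 ] [0.58 0.44 0.05]
green [0.749 0.221 0.   ] [ 0.739  0.219 -0.   ]
```

```bash
cat >> h.py <<'E'
def go(x,y,z,yaw=None,level=True):
    s=ctrl.get_state(); p=s['position']; Rm=R.from_rotvec(s['tool_rot']); M=Rm.as_matrix()
    y0=np.degrees(np.arctan2(M[1,0],M[0,0])); yaw=y0 if yaw is None else yaw
    T=R.from_euler('z',yaw,degrees=True)*R.from_euler('x',180,degrees=True)
    print('t',round(s['time'],2),'pos',p.round(4),'yaw',y0.round(1),'tilt',np.degrees(np.arccos(-M[2,2])).round(2),'j',s['joint_positions'].round(2))
    print('slide',(M.T@(np.array([x,y,z])-p)*1000).round(1),'rot',(Rm.inv()*T).as_rotvec().round(3),'F',s['ft_force'].round(2),'g',round(s['grip_width'],3),round(s['grip_force'],2))
E
python3 -c "
from h import *
go(.485,.012,.21,24)"
```

```text
t 0.15 pos [ 0.2522 -0.5987  0.2437] yaw 22.9 tilt 0.08 j [ 1.19  0.32 -0.07  1.45  0.02  1.37 -0.06]
slide [ 451.6 -472.3   34.4] rot [-0.001  0.    -0.02 ] F [-0.89  0.    0.28] g 0.999 0.0
```

Request:
{"fn": "send_rows", "kwargs": {
  "motion": [
    {"claw": 1,"slide": [35,-36,3],"delta_rot": [0,0,0]},
    {"claw": 1,"slide": [70,-73,5],"delta_rot": [0,0,0]},
    {"claw": 1,"slide": [104,-109,8],"delta_rot": [0,0,0]},
    {"claw": 1,"slide": [139,-145,11],"delta_rot": [0,0,0]},
    {"claw": 1,"slide": [174,-182,13],"delta_rot": [0,0,0]}
  ]
}}

```text
time: 0.65
position: [0.3416, -0.3636, 0.2312]
tool_rot: [-3.079, -0.622, 0.001]
ft_force: [1.6, 0.4, 0.3]
grip_width: 1.005
grip_force: 0.0
```

Request:
{"fn": "send_rows", "kwargs": {
  "motion": [
    {"claw": 1,"slide": [35,-36,3],"delta_rot": [0,0,0]},
    {"claw": 1,"slide": [70,-73,5],"delta_rot": [0,0,0]},
    {"claw": 1,"slide": [104,-109,8],"delta_rot": [0,0,0]},
    {"claw": 1,"slide": [139,-145,11],"delta_rot": [0,0,0]},
    {"claw": 1,"slide": [174,-182,13],"delta_rot": [0,0,0]}
  ]
}}

```text
time: 1.15
position: [0.4303, -0.1305, 0.2185]
tool_rot: [3.079, 0.622, -0.0]
ft_force: [0.8, 0.6, -0.3]
grip_width: 1.002
grip_force: 0.0
```

```bash
python3 -c "
from h import *
go(.485,.012,.21,24)"
```

```text
t 1.15 pos [ 0.4303 -0.1305  0.2185] yaw 22.8 tilt 0.04 j [ 0.76 -0.08 -0.49  1.94 -0.04  1.27 -0.89]
slide [ 105.7 -110.1    8.4] rot [ 0.001  0.    -0.02 ] F [ 0.75  0.61 -0.31] g 1.002 0.0
```

Request:
{"fn": "send_rows", "kwargs": {
  "motion": [
    {"claw": 1,"slide": [35,-36,3],"delta_rot": [0,0,-0.02]},
    {"claw": 1,"slide": [70,-73,6],"delta_rot": [0,0,-0.02]},
    {"claw": 1,"slide": [104,-108,8],"delta_rot": [0,0,-0.02]},
    {"claw": 1,"slide": [104,-108,8],"delta_rot": [0,0,-0.02]}
  ]
}}

```text
time: 1.55
position: [0.4851, 0.0155, 0.2109]
tool_rot: [-3.066, -0.67, -0.003]
ft_force: [-0.7, -0.3, -0.3]
grip_width: 0.999
grip_force: 0.0
```

Run:
```python
from h import *
d=grab('wrist','w1'); go(.485,.012,.21,24)
h=cv2.cvtColor(d['color'],cv2.COLOR_BGR2HSV)
m=cv2.inRange(h,(22,120,70),(34,255,255)); cs,_=cv2.findContours(m,cv2.RETR_EXTERNAL,cv2.CHAIN_APPROX_NONE)
for c in cs:
    if cv2.contourArea(c)>60: print(cv2.boundingRect(c),cv2.minAreaRect(c),cv2.contourArea(c))
```

```text
t 1.6 pos [0.4844 0.0114 0.2106] yaw 24.4 tilt 0.07 j [ 0.6   0.02 -0.68  1.87  0.01  1.25 -1.22]
slide [ 0.8 -0.3  0.6] rot [-0.001 -0.     0.008] F [ 0.02 -1.01 -0.01] g 1.001 0.0
(176, 230, 31, 23) ((192.5882568359375, 242.85296630859375), (20.372989654541016, 31.772165298461914), 75.96376037597656) 368.0
(310, 149, 28, 101) ((323.3973388671875, 199.17532348632812), (26.2738094329834, 99.9881591796875), 0.8814040422439575) 2456.0
```

View pics/w1.png

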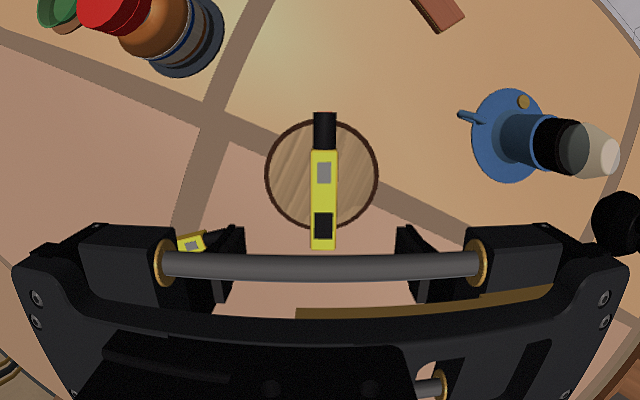

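The wrist view shows the wand nearly aligned with the tool x axis: back end (323,247), body front (323,150), nozzle tip (325,112). The coaster is centred at about (321,174). The lantern is at right with its saucer at (508,137), collar at (560,147) and loop at (468,118).

Run:
```python
from h import *
d=load('w1'); M=R.from_rotvec(ctrl.get_state()['tool_rot']).as_matrix()
f=lambda u,v,z:onz(d,u,v,z,True)
b,fr,n=f(323.5,247,.044),f(324,150,.044),f(325,112,.043)
print(b,fr,n,'len',np.linalg.norm(b-fr),np.linalg.norm(b-n),'yaw',np.degrees(np.arctan2(*(fr-b)[1::-1])))
print('coaster',[f(265,173,.014),f(378,175,.014),f(321,118,.014),f(321,230,.014)])
pts=np.array([f(265,173,.014),f(378,175,.014),f(321,119,.014),f(321,230,.014)]);print(pts.mean(0),np.linalg.norm(pts[0]-pts[1]),np.linalg.norm(pts[2]-pts[3]))
print('lantern',f(560,147,.110),f(508,137,.016),f(603,156,.178))
```

```text
[ 0.42382557 -0.01523535  0.044     ] [0.51857719 0.02808218 0.044     ] [0.55318234 0.04295356 0.043     ] len 0.10418387109153515 0.14184542100713673 yaw 24.56842465275965
coaster [array([0.46516832, 0.07545931, 0.014     ]), array([ 0.51578976, -0.03995301,  0.014     ]), array([0.54583061, 0.04388143, 0.014     ]), array([ 0.42998963, -0.0094162 ,  0.014     ])]
[0.48894845 0.01737975 0.014     ] 0.12602592243612554 0.12643025831115734
lantern [ 0.63214189 -0.17130437  0.11      ] [ 0.63072984 -0.1682317   0.016     ] [ 0.62862974 -0.16007028  0.178     ]
```

```bash
python3 -c "
from h import *
go(.480,.010,.040,24.5)"
```

```text
t 1.6 pos [0.4844 0.0114 0.2106] yaw 24.4 tilt 0.07 j [ 0.6   0.02 -0.68  1.87  0.01  1.25 -1.22]
slide [ -4.7  -0.4 170.6] rot [-0.001 -0.    -0.001] F [ 0.02 -1.01 -0.01] g 1.001 0.0
```

Request:
{"fn": "send_rows", "kwargs": {
  "motion": [
    {"claw": 1,"slide": [-4,0,40],"delta_rot": [0,0,0]},
    {"claw": 1,"slide": [-4.7,-0.4,85],"delta_rot": [0,0,0]},
    {"claw": 1,"slide": [-4.7,-0.4,130],"delta_rot": [0,0,0]},
    {"claw": 1,"slide": [-4.7,-0.4,155],"delta_rot": [0,0,0]},
    {"claw": 1,"slide": [-4.7,-0.4,170],"delta_rot": [0,0,0]}
  ]
}}

```text
time: 2.1
position: [0.4775, 0.0043, 0.0382]
tool_rot: [-3.073, -0.65, 0.007]
ft_force: [0.1, 0.2, 0.0]
grip_width: 1.002
grip_force: 0.0
```

Request:
{"fn": "send_rows", "kwargs": {
  "motion": [
    {"claw": 0.2,"slide": [0,0,0],"delta_rot": [0,0,0]},
    {"claw": -0.4,"slide": [0,0,0],"delta_rot": [0,0,0]},
    {"claw": -1,"slide": [0,0,0],"delta_rot": [0,0,0]},
    {"claw": -1,"slide": [0,0,0],"delta_rot": [0,0,0]},
    {"claw": -1,"slide": [0,0,0],"delta_rot": [0,0,0]}
  ],
  "grip_force": 15
}}

```text
time: 2.6
position: [0.4804, 0.0057, 0.0417]
tool_rot: [3.072, 0.653, 0.003]
ft_force: [-0.3, -0.1, 0.6]
grip_width: 0.633
grip_force: 0.0
```

```bash
python3 -c "
from h import *
go(.480,.010,.140,24.5)"
```

```text
t 2.6 pos [0.4804 0.0057 0.0417] yaw 24.0 tilt 0.12 j [ 0.55  0.23 -0.66  2.06  0.18  0.91 -1.37]
slide [  1.5  -3.9 -98.3] rot [ 0.001 -0.001 -0.009] F [-0.31 -0.12  0.57] g 0.633 0.0
```

Request:
{"fn": "send_rows", "kwargs": {
  "motion": [
    {"claw": -1,"slide": [1,-3.5,0],"delta_rot": [0,0,-0.008]},
    {"claw": -1,"slide": [1,-3.5,0],"delta_rot": [0,0,-0.008]},
    {"claw": -1,"slide": [1,-3.5,0],"delta_rot": [0,0,-0.008]},
    {"claw": -1,"slide": [1,-3.5,0],"delta_rot": [0,0,-0.008]},
    {"claw": -1,"slide": [1,-3.5,0],"delta_rot": [0,0,-0.008]}
  ]
}}

```text
time: 3.1
position: [0.4791, 0.0096, 0.0407]
tool_rot: [-3.07, -0.665, 0.0]
ft_force: [-0.8, 0.9, 1.6]
grip_width: 0.322
grip_force: 15.0
```

Request:
{"fn": "send_rows", "kwargs": {
  "motion": [
    {"claw": -1,"slide": [0,0,0],"delta_rot": [0,0,0]},
    {"claw": -1,"slide": [0,0,0],"delta_rot": [0,0,0]},
    {"claw": -1,"slide": [0,0,0],"delta_rot": [0,0,0]}
  ]
}}

```text
time: 3.4
position: [0.4791, 0.0096, 0.0407]
tool_rot: [-3.07, -0.665, 0.0]
ft_force: [0.2, 1.0, 1.7]
grip_width: 0.318
grip_force: 15.0
```

```bash
python3 -c "
from h import *
go(.480,.010,.140,24.5)"
```

```text
t 3.4 pos [0.4791 0.0096 0.0407] yaw 24.5 tilt 0.0 j [ 0.54  0.23 -0.67  2.06  0.18  0.91 -1.37]
slide [  0.9  -0.  -99.3] rot [-0.     0.    -0.001] F [0.16 0.96 1.65] g 0.318 14.98
```

Request:
{"fn": "send_rows", "kwargs": {
  "motion": [
    {"claw": -1,"slide": [0,0,-15],"delta_rot": [0,0,0]},
    {"claw": -1,"slide": [0,0,-40],"delta_rot": [0,0,0]},
    {"claw": -1,"slide": [0,0,-65],"delta_rot": [0,0,0]},
    {"claw": -1,"slide": [0,0,-79],"delta_rot": [0,0,0]},
    {"claw": -1,"slide": [0,0,-79],"delta_rot": [0,0,0]}
  ]
}}

```text
time: 3.9
position: [0.4808, 0.0093, 0.122]
tool_rot: [3.068, 0.664, 0.007]
ft_force: [0.7, -0.5, -0.9]
grip_width: 0.322
grip_force: 15.0
```

```bash
python3 -c "
from h import *
go(.460,-.126,.1197,-15)"
```

```text
t 3.9 pos [0.4808 0.0093 0.122 ] yaw 24.4 tilt 0.27 j [ 0.59  0.1  -0.69  1.99  0.08  1.07 -1.28]
slide [-74.9 114.6   2.4] rot [ 0.002 -0.005  0.688] F [ 0.7  -0.53 -0.93] g 0.322 14.98
```

Request:
{"fn": "send_rows", "kwargs": {
  "motion": [
    {"claw": -1,"slide": [-10,15,1],"delta_rot": [0,0,0.09]},
    {"claw": -1,"slide": [-22,34,1],"delta_rot": [0,0,0.2]},
    {"claw": -1,"slide": [-34,53,1],"delta_rot": [0,0,0.32]},
    {"claw": -1,"slide": [-46,72,2],"delta_rot": [0,0,0.44]},
    {"claw": -1,"slide": [-58,90,2],"delta_rot": [0,0,0.55]}
  ]
}}

```text
time: 4.4
position: [0.4624, -0.0974, 0.1164]
tool_rot: [-3.135, 0.201, 0.004]
ft_force: [0.0, 0.8, -1.5]
grip_width: 0.326
grip_force: 15.0
```

```bash
python3 -c "
from h import *
go(.460,-.126,.1197,-15)"
```

```text
t 4.4 pos [ 0.4624 -0.0974  0.1164] yaw -7.3 tilt 0.13 j [ 0.69  0.08 -0.56  2.01  0.05  1.06 -1.59]
slide [ 1.3 28.7 -3.3] rot [-0.     0.002  0.134] F [ 0.02  0.85 -1.55] g 0.326 14.98
```

Request:
{"fn": "send_rows", "kwargs": {
  "motion": [
    {"claw": -1,"slide": [1,15,-2],"delta_rot": [0,0,0.07]},
    {"claw": -1,"slide": [1,28.5,-2.5],"delta_rot": [0,0,0.134]},
    {"claw": -1,"slide": [1,28.5,-2.5],"delta_rot": [0,0,0.134]},
    {"claw": -1,"slide": [1,28.5,-2.5],"delta_rot": [0,0,0.134]}
  ]
}}

```text
time: 4.8
position: [0.4605, -0.1243, 0.1193]
tool_rot: [-3.115, 0.401, 0.003]
ft_force: [0.6, -0.4, -1.1]
grip_width: 0.316
grip_force: 15.0
```

Run:
```python
from h import *
d=grab('wrist','w2'); s=grab('scene','s2');e=grab('side','e2'); go(.460,-.126,.1197,-15)
c=np.hstack([cv2.resize(s['color'][150:290,210:350],(400,400),interpolation=cv2.INTER_CUBIC),cv2.resize(e['color'][110:250,280:420],(400,400),interpolation=cv2.INTER_CUBIC)])
w=d['color'][0:200]; w=cv2.resize(w,(640,200)); w=np.hstack([w,np.zeros((200,160,3),np.uint8)])
cv2.imwrite('pics/c3.png',np.vstack([c,w]))
```

```text
t 4.95 pos [ 0.461  -0.1237  0.1198] yaw -14.6 tilt 0.04 j [ 0.72  0.09 -0.53  2.    0.05  1.07 -1.66]
slide [-0.4  2.5  0.1] rot [-0.     0.001  0.007] F [-0.79  0.73 -1.92] g 0.326 14.98
```

View pics/c3.png

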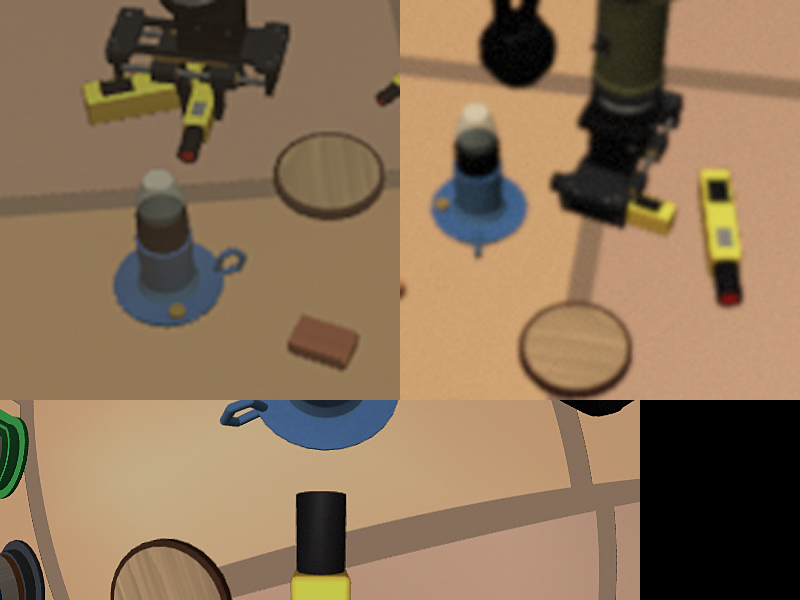

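The scene and side crops show the wand held level, with its red lens facing the collar. In the wrist view the nozzle is at column 321 and the lantern column at about 326, so I'll shift 3.5 mm along tool y and hold.

Request:
{"fn": "send_rows", "kwargs": {
  "motion": [
    {"claw": -1,"slide": [0,3.5,0],"delta_rot": [0,0,0.007]},
    {"claw": -1,"slide": [0,3.5,0],"delta_rot": [0,0,0.007]},
    {"claw": -1,"slide": [0,3.5,0],"delta_rot": [0,0,0.007]},
    {"claw": -1,"slide": [0,3.5,0],"delta_rot": [0,0,0.007]},
    {"claw": -1,"slide": [0,3.5,0],"delta_rot": [0,0,0.007]}
  ]
}}

```text
time: 5.45
position: [0.4603, -0.1282, 0.1202]
tool_rot: [3.114, -0.413, 0.0]
ft_force: [-0.4, 0.5, -1.0]
grip_width: 0.322
grip_force: 15.0
```

Request:
{"fn": "send_rows", "kwargs": {
  "motion": [
    {"claw": -1,"slide": [0,0,0],"delta_rot": [0,0,0]},
    {"claw": -1,"slide": [0,0,0],"delta_rot": [0,0,0]},
    {"claw": -1,"slide": [0,0,0],"delta_rot": [0,0,0]},
    {"claw": -1,"slide": [0,0,0],"delta_rot": [0,0,0]},
    {"claw": -1,"slide": [0,0,0],"delta_rot": [0,0,0]}
  ]
}}

```text
time: 5.95
position: [0.4602, -0.1282, 0.1202]
tool_rot: [3.114, -0.414, -0.0]
ft_force: [-0.2, 0.1, -1.0]
grip_width: 0.316
grip_force: 15.0
```

Request:
{"fn": "send_rows", "kwargs": {
  "motion": [
    {"claw": -1,"slide": [0,0,0],"delta_rot": [0,0,0]},
    {"claw": -1,"slide": [0,0,0],"delta_rot": [0,0,0]},
    {"claw": -1,"slide": [0,0,0],"delta_rot": [0,0,0]},
    {"claw": -1,"slide": [0,0,0],"delta_rot": [0,0,0]},
    {"claw": -1,"slide": [0,0,0],"delta_rot": [0,0,0]}
  ]
}}

```text
time: 6.45
position: [0.4602, -0.1282, 0.1202]
tool_rot: [3.114, -0.414, -0.0]
ft_force: [0.3, 0.6, -1.5]
grip_width: 0.324
grip_force: 15.0
```

Run:
```python
from h import *
s=ctrl.get_state(); M=R.from_rotvec(s['tool_rot']).as_matrix()
L=s['position']+M@[.083,0,.0097]; b=np.array([.632,-.172,.110])
print('burner in lens (x, y, z):',(np.c_[M[:,0],-M[:,1],-M[:,2]].T@(b-L)).round(4))
d=load('w2'); print('lantern by wrist',onz(d,326,0,.03,True), 'red lens pix')
# lens seen in scene/side after
S=load('s2')
h=cv2.cvtColor(S['color'],cv2.COLOR_BGR2HSV); m=cv2.inRange(h,(0,120,70),(6,255,255))[190:215,260:290]; v,u=np.nonzero(m); print(u.mean()+260,v.mean()+190,len(u)); print('seen lens',onz(S,u.mean()+260,v.mean()+190,.110),'expected',L)
go(.4795,.0105,.122,24.5)
```

```text
burner in lens (x, y, z): [ 0.0943  0.0026 -0.0005]
lantern by wrist [ 0.61238513 -0.16808823  0.03      ] red lens pix
275.2307692307692 204.23076923076923 13
seen lens [ 0.54350576 -0.14554286  0.11      ] expected [ 0.54031014 -0.14990445  0.11049291]
t 6.45 pos [ 0.4602 -0.1282  0.1202] yaw -15.1 tilt 0.0 j [ 0.72  0.09 -0.52  2.    0.05  1.07 -1.66]
slide [ -17.6 -139.    -1.8] rot [ 0.     0.    -0.692] F [ 0.31  0.63 -1.53] g 0.324 14.98
```

Request:
{"fn": "send_rows", "kwargs": {
  "motion": [
    {"claw": -1,"slide": [-2,-16,-1],"delta_rot": [0,0,-0.09]},
    {"claw": -1,"slide": [-5,-38,-1],"delta_rot": [0,0,-0.2]},
    {"claw": -1,"slide": [-8,-62,-2],"delta_rot": [0,0,-0.32]},
    {"claw": -1,"slide": [-11,-86,-2],"delta_rot": [0,0,-0.44]},
    {"claw": -1,"slide": [-14,-110,-2],"delta_rot": [0,0,-0.55]}
  ]
}}

```text
time: 6.95
position: [0.4755, -0.0175, 0.1223]
tool_rot: [3.108, 0.454, 0.0]
ft_force: [-0.4, 0.6, -1.6]
grip_width: 0.32
grip_force: 15.0
```

```bash
python3 -c "
from h import *
go(.4794,.0125,.100,24.5)"
```

```text
t 6.95 pos [ 0.4755 -0.0175  0.1223] yaw 16.6 tilt 0.02 j [ 0.62  0.09 -0.66  2.    0.06  1.07 -1.35]
slide [ 12.3 -27.7  22.3] rot [ 0.    -0.    -0.137] F [-0.4   0.63 -1.58] g 0.32 14.98
```

Request:
{"fn": "send_rows", "kwargs": {
  "motion": [
    {"claw": -1,"slide": [6,-14,8],"delta_rot": [0,0,-0.07]},
    {"claw": -1,"slide": [12,-26,18],"delta_rot": [0,0,-0.137]},
    {"claw": -1,"slide": [12,-26,22],"delta_rot": [0,0,-0.137]},
    {"claw": -1,"slide": [12,-26,30],"delta_rot": [0,0,-0.137]},
    {"claw": -1,"slide": [12,-26,40],"delta_rot": [0,0,-0.137]}
  ]
}}

```text
time: 7.45
position: [0.4797, 0.0086, 0.0814]
tool_rot: [3.072, 0.655, -0.0]
ft_force: [0.7, -0.4, -1.0]
grip_width: 0.316
grip_force: 15.0
```

```bash
python3 -c "
from h import *
go(.4794,.0125,.0415,24.5)"
```

```text
t 7.45 pos [0.4797 0.0086 0.0814] yaw 24.1 tilt 0.04 j [ 0.57  0.16 -0.68  2.03  0.12  0.99 -1.32]
slide [ 1.4 -3.7 39.9] rot [ 0.001  0.    -0.007] F [ 0.69 -0.4  -0.96] g 0.316 14.98
```

Request:
{"fn": "send_rows", "kwargs": {
  "motion": [
    {"claw": -1,"slide": [1,-3,12],"delta_rot": [0,0,0]},
    {"claw": -1,"slide": [1,-3,22],"delta_rot": [0,0,0]},
    {"claw": -1,"slide": [1,-3,30],"delta_rot": [0,0,0]},
    {"claw": -1,"slide": [1,-3,35],"delta_rot": [0,0,0]},
    {"claw": -1,"slide": [1,-3,35],"delta_rot": [0,0,0]}
  ]
}}

```text
time: 7.95
position: [0.4788, 0.013, 0.0464]
tool_rot: [-3.071, -0.659, 0.002]
ft_force: [-0.3, -0.0, -1.1]
grip_width: 0.322
grip_force: 15.0
```

```bash
python3 -c "
from h import *
go(.4794,.0125,.0412,24.5)"
```

```text
t 7.95 pos [0.4788 0.013  0.0464] yaw 24.2 tilt 0.08 j [ 0.54  0.22 -0.67  2.05  0.17  0.92 -1.37]
slide [0.4 0.8 5.2] rot [-0.001  0.001 -0.005] F [-0.34 -0.03 -1.11] g 0.322 14.98
```

Request:
{"fn": "send_rows", "kwargs": {
  "motion": [
    {"claw": -1,"slide": [0,0,2.5],"delta_rot": [0,0,0]},
    {"claw": -1,"slide": [0,0,4.5],"delta_rot": [0,0,0]},
    {"claw": -1,"slide": [0,0,5.5],"delta_rot": [0,0,0]},
    {"claw": -1,"slide": [0,0,5.5],"delta_rot": [0,0,0]}
  ]
}}

```text
time: 8.35
position: [0.4794, 0.013, 0.0418]
tool_rot: [3.071, 0.659, 0.0]
ft_force: [-0.5, 1.0, -1.5]
grip_width: 0.32
grip_force: 15.0
```

Request:
{"fn": "send_rows", "kwargs": {
  "motion": [
    {"claw": -0.25,"slide": [0,0,0],"delta_rot": [0,0,0]},
    {"claw": 0,"slide": [0,0,0],"delta_rot": [0,0,0]},
    {"claw": 0.5,"slide": [0,0,0],"delta_rot": [0,0,0]},
    {"claw": 1,"slide": [0,0,0],"delta_rot": [0,0,0]},
    {"claw": 1,"slide": [0,0,0],"delta_rot": [0,0,0]}
  ]
}}

```text
time: 8.85
position: [0.4794, 0.013, 0.0418]
tool_rot: [3.071, 0.659, 0.0]
ft_force: [0.1, 0.0, 0.1]
grip_width: 0.653
grip_force: 0.0
```

Request:
{"fn": "send_rows", "kwargs": {
  "motion": [
    {"claw": 1,"slide": [0,0,-5],"delta_rot": [0,0,0]},
    {"claw": 1,"slide": [0,0,-20],"delta_rot": [0,0,0]},
    {"claw": 1,"slide": [0,0,-60],"delta_rot": [0,0,0]},
    {"claw": 1,"slide": [0,0,-110],"delta_rot": [0,0,0]},
    {"claw": 1,"slide": [0,0,-160],"delta_rot": [0,0,0]}
  ]
}}

```text
time: 9.35
position: [0.4787, 0.0134, 0.2035]
tool_rot: [-3.071, -0.66, 0.001]
ft_force: [1.4, 0.1, 0.3]
grip_width: 0.989
grip_force: 0.0
```

Run:
```python
from h import *
d=grab('wrist','w3'); go(.56,.18,.27,24.5)
h=cv2.cvtColor(d['color'],cv2.COLOR_BGR2HSV)
m=cv2.inRange(h,(22,120,70),(34,255,255)); cs,_=cv2.findContours(m,cv2.RETR_EXTERNAL,cv2.CHAIN_APPROX_NONE)
for c in cs:
    if cv2.contourArea(c)>1000:
        x,y,w,hh=cv2.boundingRect(c); print(x,y,w,hh)
        b,f=onz(d,x+w/2,y+hh-4,.044,True),onz(d,x+w/2,y,.044,True); e=(f-b)/np.linalg.norm(f-b); print('origin',b+.074*e,'len',np.linalg.norm(f-b),'coaster .4885 .0172')
m=cv2.inRange(h,(0,190,80),(6,255,255))|cv2.inRange(h,(175,190,80),(180,255,255)); cs,_=cv2.findContours(m,cv2.RETR_EXTERNAL,cv2.CHAIN_APPROX_NONE)
print([cv2.boundingRect(c) for c in cs if cv2.contourArea(c)>60])
```

```text
t 9.4 pos [0.4836 0.0138 0.2122] yaw 24.3 tilt 0.75 j [ 0.62  0.   -0.7   1.88  0.    1.24 -1.23]
slide [ 138.6 -119.7  -57.1] rot [ 0.007 -0.011 -0.004] F [4.79 0.16 5.54] g 0.995 0.0
307 142 29 104
origin [0.49163352 0.01870784 0.044     ] len 0.1037786499623705 coaster .4885 .0172
[(70, 0, 42, 20)]
```

```bash
python3 -c "
from h import *
go(.575,.235,.29,24.5)"
```

```text
t 9.4 pos [0.4836 0.0138 0.2122] yaw 24.3 tilt 0.75 j [ 0.62  0.   -0.7   1.88  0.    1.24 -1.23]
slide [ 175.1 -163.5  -77. ] rot [ 0.007 -0.011 -0.004] F [4.79 0.16 5.54] g 0.995 0.0
```

Request:
{"fn": "send_rows", "kwargs": {
  "motion": [
    {"claw": 1,"slide": [25,-20,-35],"delta_rot": [0,0,0]},
    {"claw": 1,"slide": [57,-53,-50],"delta_rot": [0,0,0]},
    {"claw": 1,"slide": [90,-85,-65],"delta_rot": [0,0,0]},
    {"claw": 1,"slide": [124,-116,-76],"delta_rot": [0,0,0]},
    {"claw": 1,"slide": [155,-145,-76],"delta_rot": [0,0,0]}
  ]
}}

```text
time: 9.9
position: [0.5626, 0.2111, 0.2801]
tool_rot: [-3.071, -0.658, -0.006]
ft_force: [0.1, -0.4, -0.7]
grip_width: 0.999
grip_force: 0.0
```

```bash
python3 -c "
from h import *
go(.575,.235,.29,24.5)"
```

```text
t 9.9 pos [0.5626 0.2111 0.2801] yaw 24.2 tilt 0.23 j [ 0.29  0.3  -0.85  1.51  0.22  1.43 -1.72]
slide [ 21.2 -16.7  -9.8] rot [ 0.    -0.004 -0.005] F [ 0.09 -0.39 -0.68] g 0.999 0.0
```

Request:
{"fn": "send_rows", "kwargs": {
  "motion": [
    {"claw": 1,"slide": [18,-15,-8],"delta_rot": [0,-0.003,-0.005]},
    {"claw": 1,"slide": [20,-16,-9],"delta_rot": [0,-0.003,-0.005]},
    {"claw": 1,"slide": [20,-16,-9],"delta_rot": [0,-0.003,-0.005]}
  ]
}}

```text
time: 10.2
position: [0.5727, 0.232, 0.2866]
tool_rot: [3.069, 0.669, -0.005]
ft_force: [-0.2, -1.3, -0.7]
grip_width: 1.003
grip_force: 0.0
```

Run:
```python
from h import *
d=grab('wrist','w4'); go(.575,.235,.29,24.5)
h=cv2.cvtColor(d['color'],cv2.COLOR_BGR2HSV)
m=cv2.inRange(h,(0,170,60),(7,255,255))|cv2.inRange(h,(174,170,60),(180,255,255)); cs,_=cv2.findContours(m,cv2.RETR_EXTERNAL,cv2.CHAIN_APPROX_NONE)
for c in cs:
    if cv2.contourArea(c)>100: print(cv2.boundingRect(c),cv2.contourArea(c))
cv2.imwrite('pics/c4.png',cv2.resize(d['color'][60:260,200:440],(720,600),interpolation=cv2.INTER_CUBIC))
```

```text
t 10.25 pos [0.5727 0.2307 0.2864] yaw 24.5 tilt 0.23 j [ 0.23  0.34 -0.84  1.45  0.26  1.47 -1.75]
slide [ 3.8 -2.9 -3.6] rot [ 0.001  0.004 -0.   ] F [ 0.49 -0.36 -0.39] g 1.0 0.0
(285, 153, 61, 64) 2910.0
(580, 0, 23, 20) 212.0
(510, 0, 85, 69) 2171.0
```

View pics/c4.png

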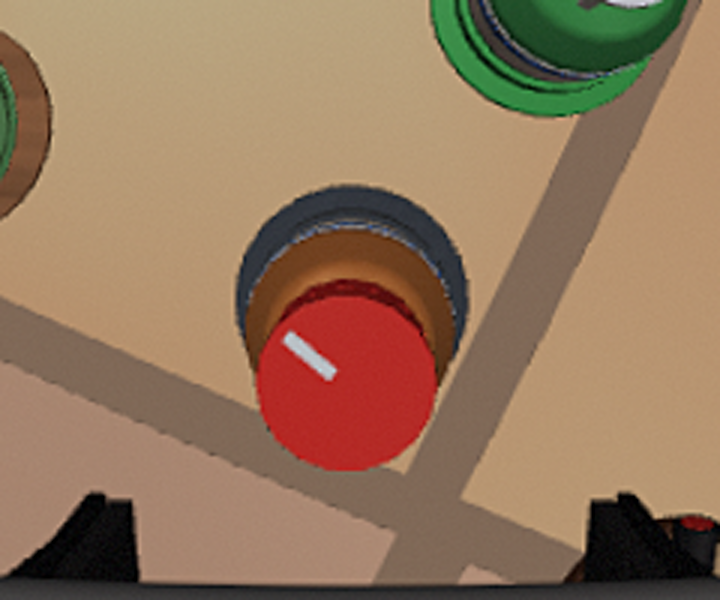

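The close view shows the cap's top disc centred at crop (347,383), which is pixel (315.7,187.7). Its radius is about 30 px and the tick points up-left.

Run:
```python
from h import *
d=load('w4'); f=lambda x,y,z=.163:onz(d,200+x/3,60+y/3,z,True)
P=[f(257,383),f(437,383),f(347,294),f(347,471)]
c=(P[0]+P[1])/2; print('cap c',c,(P[2]+P[3])/2,'dia',np.linalg.norm(P[0]-P[1]),np.linalg.norm(P[2]-P[3]))
t=f(286,337)-f(347,383); print('tick yaw',np.degrees(np.arctan2(t[1],t[0])))
Q=(f(237,300,.006)+f(468,300,.006))/2; print('foot',Q,np.linalg.norm(f(237,300,.006)-f(468,300,.006)))
go(*c[:2],.20,24.5)
```

```text
cap c [0.57705092 0.23925518 0.163     ] [0.57660449 0.23902482 0.163     ] dia 0.05242302551144715 0.05312280825044785
tick yaw 76.63763984689847
foot [0.57736965 0.23911959 0.006     ] 0.10566949609312898
t 10.25 pos [0.5727 0.2307 0.2864] yaw 24.5 tilt 0.23 j [ 0.23  0.34 -0.84  1.45  0.26  1.47 -1.75]
slide [ 7.8 -6.  86.4] rot [ 0.001  0.004 -0.   ] F [ 0.49 -0.36 -0.39] g 1.0 0.0
```

Request:
{"fn": "send_rows", "kwargs": {
  "motion": [
    {"claw": 1,"slide": [5,-4,25],"delta_rot": [0,0.004,0]},
    {"claw": 1,"slide": [7.5,-6,55],"delta_rot": [0,0.004,0]},
    {"claw": 1,"slide": [7.5,-6,85],"delta_rot": [0,0.004,0]},
    {"claw": 1,"slide": [7.5,-6,85],"delta_rot": [0,0.004,0]}
  ]
}}

```text
time: 10.65
position: [0.5747, 0.2362, 0.1973]
tool_rot: [3.068, 0.662, -0.011]
ft_force: [0.4, -0.2, -0.0]
grip_width: 0.998
grip_force: 0.0
```

```bash
python3 -c "
from h import *
go(.577,.239,.155,24.5)"
```

```text
t 10.65 pos [0.5747 0.2362 0.1973] yaw 24.4 tilt 0.44 j [ 0.21  0.4  -0.82  1.56  0.3   1.32 -1.8 ]
slide [ 3.6 -1.6 42.3] rot [ 0.001  0.007 -0.002] F [ 0.41 -0.23 -0.03] g 0.998 0.0
```

Request:
{"fn": "send_rows", "kwargs": {
  "motion": [
    {"claw": 1,"slide": [2,-1,15],"delta_rot": [0,0.003,0]},
    {"claw": 1,"slide": [2,-1,30],"delta_rot": [0,0.003,0]},
    {"claw": 1,"slide": [2,-1,40],"delta_rot": [0,0.003,0]},
    {"claw": 1,"slide": [2,-1,40],"delta_rot": [0,0.003,0]},
    {"claw": 1,"slide": [2,-1,40],"delta_rot": [0,0.003,0]}
  ]
}}

```text
time: 11.15
position: [0.5784, 0.2421, 0.1618]
tool_rot: [-3.069, -0.667, -0.006]
ft_force: [0.0, 0.4, 0.8]
grip_width: 0.999
grip_force: 0.0
```

```bash
python3 -c "
from h import *
go(.577,.239,.155,24.5)"
```

```text
t 11.15 pos [0.5784 0.2421 0.1618] yaw 24.5 tilt 0.23 j [ 0.2   0.44 -0.81  1.6   0.33  1.25 -1.82]
slide [-2.6  2.2  6.8] rot [-0.    -0.004  0.   ] F [0.01 0.36 0.85] g 0.999 0.0
```

Request:
{"fn": "send_rows", "kwargs": {
  "motion": [
    {"claw": 1,"slide": [-2.5,2,4],"delta_rot": [0,-0.004,0]},
    {"claw": 0.8,"slide": [-2.5,2,7],"delta_rot": [0,-0.004,0]},
    {"claw": 0.6,"slide": [-2.5,2,7],"delta_rot": [0,-0.004,0]}
  ]
}}

```text
time: 11.45
position: [0.5768, 0.2388, 0.1544]
tool_rot: [3.07, 0.666, -0.001]
ft_force: [-0.1, -0.2, -1.1]
grip_width: 0.895
grip_force: 0.0
```

```bash
python3 -c "
from h import *
go(.577,.239,.155,24.5)"
```

```text
t 11.45 pos [0.5768 0.2388 0.1544] yaw 24.5 tilt 0.03 j [ 0.2   0.44 -0.81  1.61  0.33  1.24 -1.82]
slide [ 0.2 -0.1 -0.6] rot [ 0.  0. -0.] F [-0.06 -0.16 -1.12] g 0.895 0.0
```

Request:
{"fn": "send_rows", "kwargs": {
  "motion": [
    {"claw": 0.3,"slide": [0,0,0],"delta_rot": [0,0,0]},
    {"claw": -0.2,"slide": [0,0,0],"delta_rot": [0,0,0]},
    {"claw": -1,"slide": [0,0,0],"delta_rot": [0,0,0]},
    {"claw": -1,"slide": [0,0,0],"delta_rot": [0,0,0]},
    {"claw": -1,"slide": [0,0,0],"delta_rot": [0,0,0]}
  ],
  "grip_force": 40
}}

```text
time: 11.95
position: [0.5771, 0.2391, 0.1548]
tool_rot: [3.07, 0.667, 0.0]
ft_force: [1.1, -0.2, -0.4]
grip_width: 0.611
grip_force: 40.0
```

Request:
{"fn": "send_rows", "kwargs": {
  "motion": [
    {"claw": -1,"slide": [0,0,0],"delta_rot": [0,0,0]},
    {"claw": -1,"slide": [0,0,0],"delta_rot": [0,0,0]}
  ]
}}

```text
time: 12.15
position: [0.5771, 0.2391, 0.1548]
tool_rot: [3.07, 0.667, 0.0]
ft_force: [0.0, -0.6, 1.4]
grip_width: 0.609
grip_force: 40.0
```

Request:
{"fn": "send_rows", "kwargs": {
  "motion": [
    {"claw": -1,"slide": [0,0,2],"delta_rot": [0,0,0]},
    {"claw": -1,"slide": [0,0,4],"delta_rot": [0,0,0]},
    {"claw": -1,"slide": [0,0,6],"delta_rot": [0,0,0]},
    {"claw": -1,"slide": [0,0,6.5],"delta_rot": [0,0,0]},
    {"claw": -1,"slide": [0,0,6.5],"delta_rot": [0,0,0]}
  ]
}}

```text
time: 12.65
position: [0.5771, 0.2391, 0.149]
tool_rot: [3.07, 0.667, 0.001]
ft_force: [-2.6, -1.4, 7.6]
grip_width: 0.61
grip_force: 40.0
```

```bash
python3 -c "
from h import *
go(.577,.239,.148,24.5)"
```

```text
t 12.65 pos [0.5771 0.2391 0.149 ] yaw 24.5 tilt 0.04 j [ 0.2   0.45 -0.81  1.61  0.34  1.23 -1.82]
slide [-0.2  0.1  1. ] rot [ 0.001 -0.     0.   ] F [-2.56 -1.38  7.62] g 0.61 40.0
```

Request:
{"fn": "send_rows", "kwargs": {
  "motion": [
    {"claw": -1,"slide": [0,0,0.8],"delta_rot": [0,0,0]},
    {"claw": -1,"slide": [0,0,0.8],"delta_rot": [0,0,-0.08]},
    {"claw": -1,"slide": [0,0,0.8],"delta_rot": [0,0,-0.18]},
    {"claw": -1,"slide": [0,0,0.8],"delta_rot": [0,0,-0.28]},
    {"claw": -1,"slide": [0,0,0.8],"delta_rot": [0,0,-0.38]}
  ]
}}

```text
time: 13.15
position: [0.5778, 0.24, 0.1488]
tool_rot: [-2.886, -1.241, -0.005]
ft_force: [-0.9, 0.4, 7.2]
grip_width: 0.608
grip_force: 40.0
```

```bash
python3 -c "
from h import *
go(.577,.239,.1482,89.5); print(ctrl.get_state()['torque'])"
```

```text
t 13.15 pos [0.5778 0.24   0.1488] yaw 46.5 tilt 0.17 j [ 0.25  0.47 -0.88  1.61  0.38  1.24 -1.47]
slide [-1.3  0.1  0.6] rot [ 0.002 -0.002 -0.75 ] F [-0.94  0.37  7.24] g 0.608 40.0
[-0.0213366   0.04888373 -0.00868158]
```

Request:
{"fn": "send_rows", "kwargs": {
  "motion": [
    {"claw": -1,"slide": [0,0,0.5],"delta_rot": [0,0,-0.1]},
    {"claw": -1,"slide": [0,0,0.5],"delta_rot": [0,0,-0.2]},
    {"claw": -1,"slide": [0,0,0.5],"delta_rot": [0,0,-0.3]},
    {"claw": -1,"slide": [0,0,0.5],"delta_rot": [0,0,-0.4]},
    {"claw": -1,"slide": [0,0,0.5],"delta_rot": [0,0,-0.45]}
  ]
}}

```text
time: 13.65
position: [0.5777, 0.2402, 0.1483]
tool_rot: [-2.537, -1.852, -0.005]
ft_force: [0.3, 0.6, 7.9]
grip_width: 0.607
grip_force: 40.0
```

```bash
python3 -c "
from h import *
go(.577,.239,.1482,89.5)"
```

```text
t 13.65 pos [0.5777 0.2402 0.1483] yaw 72.3 tilt 0.17 j [ 0.3   0.51 -0.97  1.61  0.43  1.25 -1.05]
slide [-1.3 -0.3  0.1] rot [ 0.002 -0.002 -0.301] F [0.25 0.58 7.9 ] g 0.607 40.0
```

Request:
{"fn": "send_rows", "kwargs": {
  "motion": [
    {"claw": -1,"slide": [-0.5,0,0],"delta_rot": [0,0.0,-0.1]},
    {"claw": -1,"slide": [-0.5,0,0],"delta_rot": [0,0,-0.2]},
    {"claw": -1,"slide": [-0.5,0,0],"delta_rot": [0,0,-0.3]},
    {"claw": -1,"slide": [-0.5,0,0],"delta_rot": [0,0,-0.3]},
    {"claw": -1,"slide": [-0.5,0,0],"delta_rot": [0,0,-0.3]}
  ]
}}

```text
time: 14.15
position: [0.5776, 0.2398, 0.1483]
tool_rot: [2.235, 2.207, 0.005]
ft_force: [-0.8, 0.3, 7.6]
grip_width: 0.608
grip_force: 40.0
```

Run:
```python
from h import *
d=grab('wrist','w5'); go(.577,.239,.1482,89.5)
cv2.imwrite('pics/c5.png',cv2.resize(d['color'][60:310,170:470],(720,600),interpolation=cv2.INTER_CUBIC))
```

```text
t 14.2 pos [0.5776 0.2398 0.1483] yaw 89.3 tilt 0.19 j [ 0.34  0.53 -1.03  1.61  0.47  1.27 -0.78]
slide [-0.8 -0.6  0.1] rot [ 0.003 -0.002 -0.004] F [-0.53 -0.5   7.53] g 0.61 40.0
```

View pics/c5.png

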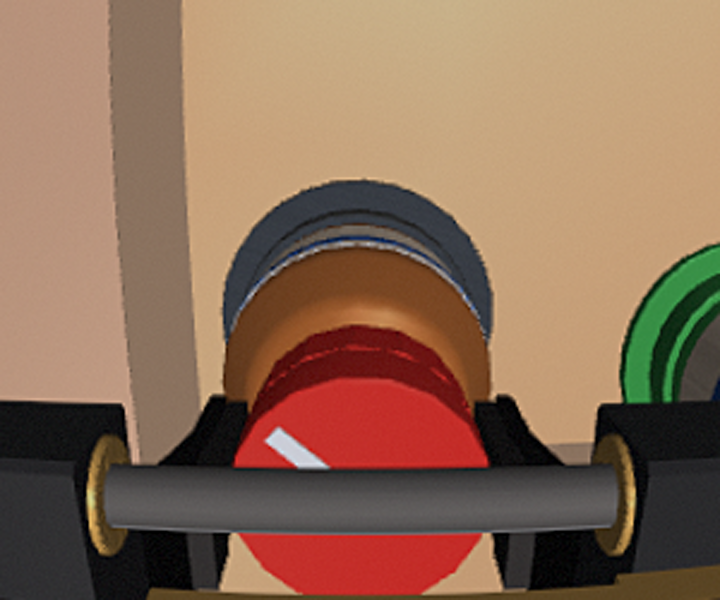

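The tick still sits up-left in the hand, so the cap turned with the gripper by about 65°. Now I'll lift straight up.

Request:
{"fn": "send_rows", "kwargs": {
  "motion": [
    {"claw": -1,"slide": [0,0,-4],"delta_rot": [0,0,0]},
    {"claw": -1,"slide": [0,0,-10],"delta_rot": [0,0,0]},
    {"claw": -1,"slide": [0,0,-17],"delta_rot": [0,0,0]},
    {"claw": -1,"slide": [0,0,-25],"delta_rot": [0,0,0]},
    {"claw": -1,"slide": [0,0,-32],"delta_rot": [0,0,0]}
  ]
}}

```text
time: 14.7
position: [0.5766, 0.2384, 0.1791]
tool_rot: [-2.236, -2.207, 0.001]
ft_force: [0.9, 1.1, -1.1]
grip_width: 0.608
grip_force: 40.0
```

```bash
python3 -c "
from h import *
go(.577,.239,.243,89.5)"
```

```text
t 14.7 pos [0.5766 0.2384 0.1791] yaw 89.3 tilt 0.05 j [ 0.35  0.51 -1.04  1.58  0.45  1.32 -0.76]
slide [  0.6   0.4 -63.9] rot [-0.001  0.    -0.004] F [ 0.94  1.14 -1.11] g 0.608 40.0
```

Free: the wrist force dropped to about -1 N, only the cap's weight and noise.

Request:
{"fn": "send_rows", "kwargs": {
  "motion": [
    {"claw": -1,"slide": [0,0,-15],"delta_rot": [0,0,0]},
    {"claw": -1,"slide": [0,0,-32],"delta_rot": [0,0,0]},
    {"claw": -1,"slide": [0,0,-49],"delta_rot": [0,0,0]},
    {"claw": -1,"slide": [0,0,-60],"delta_rot": [0,0,0]},
    {"claw": -1,"slide": [0,0,-64],"delta_rot": [0,0,0]}
  ]
}}

```text
time: 15.2
position: [0.5774, 0.2392, 0.245]
tool_rot: [2.235, 2.206, 0.004]
ft_force: [0.5, -0.6, -0.2]
grip_width: 0.608
grip_force: 40.0
```

Request:
{"fn": "send_rows", "kwargs": {
  "motion": [
    {"claw": -1,"slide": [0,0,0],"delta_rot": [0,0,0]},
    {"claw": -1,"slide": [0,0,0],"delta_rot": [0,0,0]},
    {"claw": -1,"slide": [0,0,0],"delta_rot": [0,0,0]},
    {"claw": -1,"slide": [0,0,0],"delta_rot": [0,0,0]},
    {"claw": -1,"slide": [0,0,0],"delta_rot": [0,0,0]}
  ]
}}

```text
time: 15.7
position: [0.5766, 0.2385, 0.2424]
tool_rot: [-2.235, -2.207, 0.001]
ft_force: [0.4, 0.6, -1.0]
grip_width: 0.607
grip_force: 40.0
```

Run:
```python
from h import *
s=grab('scene','s6');e=grab('side','e6'); go(.577,.239,.245,89.5)
cv2.imwrite('pics/c6.png',np.hstack([cv2.resize(s['color'][140:300,230:490],(400,246)),cv2.resize(e['color'][110:370,220:420],(400,520))[:246*2:2]]) if 0 else np.hstack([cv2.resize(s['color'][140:300,150:480],(480,233)),cv2.resize(e['color'][150:383,220:420],None,fx=1,fy=1)]))
```

```text
t 15.8 pos [0.5767 0.2386 0.2426] yaw 89.3 tilt 0.02 j [ 0.36  0.46 -1.07  1.49  0.41  1.43 -0.73]
slide [ 0.4  0.3 -2.4] rot [-0.     0.    -0.004] F [ 0.52 -0.03 -0.62] g 0.613 40.0
```

View pics/c6.png

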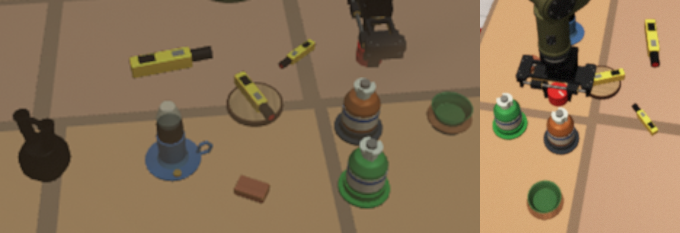

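The final view shows the open white neck, the red cap held above it, the wand back on the coaster and the bystanders in place. Handing in.

```bash
python3 -c "
from bench import ctrl
print(ctrl.close_job())"
```

```text
the job is handed in; nothing more can be done
None
```

The job is handed in, though no verdict came back. I aimed the thermometer at the burner collar and held it about 1.4 s, then laid it back within about 4 mm of the coaster's centre. I pressed the cap down, twisted it about 65° and lifted it off. It ended held level about 8 cm above the open neck at 15.8 s, and the lantern, vase, dish and tin looked unmoved.

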